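# Fill the table's condiment tray

## Robot

A 6-joint arm with a two-finger parallel gripper is mounted at the origin on a cart in front of the work surface, level with it; the furniture and walls round the work are solid. World frame = base frame: x ahead of the robot, y to its left, z up, the work surface at z = 0. Lengths are in m, angles in rad, forces in N, time in s.
With the tool pointing down it reaches from about 0.35 to 0.95 m from the base axis. Payload 17.4 kg.
Tool frame: the origin (TCP) lies between the finger pads; the fingertips stand 11 mm ahead of it and the grasp point (between the pads) lies 8 mm behind it; z points along the fingers, y is the line along which they close (so a half turn about z gives the same grasp; the last joint's range is limited). The gripper opens to 93 mm and grips with 3 to 60 N. Pads are 15 mm wide; open, the fingers measure 128 mm over their backs; the gripper's body (75 mm by 188 mm) begins 65 mm behind the grasp point.
Start: joints at [-1.369, 0.116, 1.442, -0, 1.584, -0.038], TCP at [0.16, -0.656, 0.23] pointing down, gripper open.
Joint ranges: [-2.83, 2.83], [-0.83, 2.19], [0.07, 2.5], [-1.14, 4.28], [0.01, 3], [-2.97, 2.97]. Speed limits (rad/s): [1.89, 1.89, 2.22, 3.14, 3.14, 3.14].

## Interface

Orientations are given as a rotation vector (axis times angle).
In Python, from rig import get_state, camera, job_done gives the robot as it stands.
- The arm moves only by the tool tcp_steps, called by a JSON object that holds its "fn" and its "kwargs". Schema: {"type":"object","properties":{"offsets":{"type":"array","items":{"type":"number"},"minItems":4,"maxItems":80},"jaw":{"type":"number"},"only":{"type":"string"},"quiet":{"type":"boolean"},"lines":{"type":"string"}},"required":["offsets"],"additionalProperties":false}. offsets is one flat list of numbers that holds 1 to 20 rows one after another, with no inner brackets; each row has 4 numbers: dx, dy, dz in shares of the most that a row can go, 1 being 62.5 mm, then a turn about the tool's z in shares of pi/2 rad (1.0 is pi/2 rad); each row shifts and turns the commanded pose from where the row before left it, along the tool's axes as they then stand; what a row does not reach is not made up. A row lasts 1/8 s, in which the tool goes at most 0.0625 m and 0.188 rad, less where a joint would pass 70% of its speed; a pose out of reach is approached as far as the arm can. jaw is the finger opening in m, set as the call begins (left out keeps the last). The fingers move at their own pace and stop on an object; the grip force is fixed at half the most. Time passes only in rows, so rows that do not move let the fingers close. The tool returns the time, the measured TCP pose, the force, the opening and the grip force at its end. only (a regular expression) keeps the lines of the reply that match it, lines (a string "A,B") keeps lines A to B, and quiet returns only ok. Input that does not fit is refused with a message, and nothing moves.
- get_state(): the state, without advancing time (a new reading comes with each control period).
- camera(name): name is "side" or "top"; returns a dict with "color" (420x560x3 uint8, blue, green, red), "z_map" (420x560 float32, m along the optical axis (not along the pixel's ray), 0 where there is no reading), "intrinsics" (3x3 intrinsics, pixels), "k1" (the pictures are not rectified: a ray, as slopes to the right and down, at radius r is drawn at 1 + k1 r^2 times it, then the intrinsics apply), "origin" and "rotation" of the camera in the world. Camera axes: x right, y down, z forward; pixel columns grow to the right and rows downward; lengths in m; the calibration is good to about 2 mm. A picture is of the moment at which its call begins.
- job_done(): hands the job in; it is judged then, once.
The state is a dict: "t": time; "joints": joint angles; "joint_vel": joint speeds; "joint_efforts": joint torques, N m; "ee_pos": TCP position; "orientation": TCP orientation; "wrist_force": force on the tool from outside, world axes, zero at the start; "moment": the same for the moment, N m; "width": finger opening in m; "grasp_force": force on a finger pad.
Only numpy, scipy, OpenCV 4.12 (cv2) and the standard library are available. Lean on these libraries where they do the work, as an engineer would, in place of code of your own. Each camera call takes 0.05 s, during which the arm holds its last target. There are 200 camera calls.

## Task

Set up the condiment tray for the next table: stand the salt shaker, the red squeeze bottle, the sauce bottle and the tea box upright in the tray's four wire holders, each in the one whose opening has its shape and size, right down on the rubber pad. Set them down rather than dropping them, knock nothing over, and leave the shaker with the dark spice where it is.

Things in the scene. Friction and masses are not known exactly. Their poses are not given: they have to be found in the camera images.
- tray: Square dark wooden serving tray, 240 x 240 mm, rim 18 mm high, fixed. On its floor, 7 mm above the counter, stand the four wire holders two by two, about 112 mm apart, in any arrangement, each turned at will. Origin: centre of its underside on the counter; x and y along its sides.
- small_round_holder: Wire holder with the small round opening, 56 mm clear, for the salt shaker. Fixed like all four holders; origin: centre of its foot's underside, z up. Round steel foot 104 mm across; black rubber pad in the opening's shape, top 8 mm above the origin; 5 mm chrome wire loop on four legs, its top 39.5 mm above the origin.
- large_round_holder: Wire holder with the large round opening, 76 mm clear, for the red squeeze bottle. Fixed like all four holders; origin: centre of its foot's underside, z up. Round steel foot 104 mm across; black rubber pad in the opening's shape, top 8 mm above the origin; 5 mm chrome wire loop on four legs, its top 39.5 mm above the origin.
- long_holder: Wire holder with the long, round-ended opening, 59 mm (its x) by 90 mm (its y) clear, for the sauce bottle. Fixed like all four holders; origin: centre of its foot's underside, z up. Round steel foot 104 mm across; black rubber pad in the opening's shape, top 8 mm above the origin; 5 mm chrome wire loop on four legs, its top 39.5 mm above the origin.
- square_holder: Wire holder with the sharp-cornered rectangular opening, 58 mm (its x) by 71 mm (its y) clear, for the tea box. Fixed like all four holders; origin: centre of its foot's underside, z up. Round steel foot 104 mm across; black rubber pad in the opening's shape, top 8 mm above the origin; 5 mm chrome wire loop on four legs, its top 39.5 mm above the origin.
- salt_shaker: Salt shaker with white salt and a grey cap, 90 mm high, 44 mm across at its widest (25 mm up), about 36 mm at 60 mm up, 34 mm at the cap; 0.07 to 0.14 kg; loose on the worktop. Origin: centre of its underside; z up. Grip it 55 to 65 mm above its underside, from any side.
- squeeze_bottle: Bright red squeeze bottle without nozzle on the worktop (others like it in the background do not count), round, 64 mm across, 194 mm high, 0.1 to 0.2 kg, loose. Origin: centre of its underside; z up. Grip it across its 64 mm, about 160 mm up (lower, the gripper's palm meets its mouth).
- sauce_bottle: Flat sauce bottle with reddish contents and brown cap on the worktop, 47 mm thick (its x; 40 mm where gripped) by 78 mm broad (its y), 188 mm high, 0.27 to 0.55 kg, loose. Origin: centre of its underside; z up. Grip it across its thickness (its x) on the shoulder, about 150 mm up (lower, the palm meets its cap).
- tea_box: Green tea carton on the worktop, 46 mm (its x) by 59 mm (its y), 100 mm high, 0.06 kg, loose. Origin: centre of its underside; z up. Grip it across its 46 mm (its x), 60 to 70 mm above its underside.
- spice_shaker: Bystander: a second shaker of the salt shaker's shape and size (44 mm across, 90 mm high) but filled with dark grey-brown spice, standing loose. Origin: centre of its underside. It stays where it is.

How it is judged:
At the end, for the whole second after the job is handed in: Salt shaker in the small round, red bottle in the large round, sauce bottle in the long and tea box in the rectangular holder: within 13 mm of its centre, within 5 mm of its pad, upright within 0.1 rad, at rest; the dark spice shaker upright, within 20 mm of its start (horizontal distance between salt_shaker and small_round_holder below 0.013 m and z of salt_shaker in the frame of small_round_holder between 0 and 0.013 m and angle between each of salt_shaker, squeeze_bottle, sauce_bottle, tea_box, spice_shaker's own z axis and vertical below 0.1 rad and linear speed of each of salt_shaker, squeeze_bottle, sauce_bottle, tea_box below 0.02 m/s and angular speed of each of salt_shaker, squeeze_bottle, sauce_bottle, tea_box below 0.2 rad/s and horizontal distance between squeeze_bottle and large_round_holder below 0.013 m and z of squeeze_bottle in the frame of large_round_holder between 0 and 0.013 m and horizontal distance between sauce_bottle and long_holder below 0.013 m and z of sauce_bottle in the frame of long_holder between 0 and 0.013 m and horizontal distance between tea_box and square_holder below 0.013 m and z of tea_box in the frame of square_holder between 0 and 0.013 m and distance of spice_shaker from where it was at the start of the episode below 0.02 m); the robot touches nothing.
It fails at once if the salt shaker is dropped (falls freely from more than about 30 mm) or knocked over ((linear speed of salt_shaker above 0.8 m/s and contact force between the fingers and salt_shaker below 0.05 N) or angle between salt_shaker's own z axis and vertical above 0.7 rad).
It fails at once if the red squeeze bottle is dropped (falls freely from more than about 30 mm) or knocked over ((linear speed of squeeze_bottle above 0.8 m/s and contact force between the fingers and squeeze_bottle below 0.05 N) or angle between squeeze_bottle's own z axis and vertical above 0.7 rad).
It fails at once if the sauce bottle is dropped (falls freely from more than about 30 mm) or knocked over ((linear speed of sauce_bottle above 0.8 m/s and contact force between the fingers and sauce_bottle below 0.05 N) or angle between sauce_bottle's own z axis and vertical above 0.7 rad).
It fails at once if the tea box is dropped (falls freely from more than about 30 mm) or knocked over ((linear speed of tea_box above 0.8 m/s and contact force between the fingers and tea_box below 0.05 N) or angle between tea_box's own z axis and vertical above 0.7 rad).
It fails at once if the dark spice shaker is shifted by more than 20 mm or knocked over (distance of spice_shaker from where it was at the start of the episode above 0.02 m or angle between spice_shaker's own z axis and vertical above 0.7 rad).
It also fails if it takes over 104 s, if anything falls off the work surface, if the arm or the gripper's body presses on something with over 40 N, if the wrist force passes 120 N, or if a joint passes its speed limit or range.

## Working session

There is one attempt and no reset: what is moved stays moved. The work goes in short steps, Python scripts to look and compute and a tool call to move; the robot and the scene stay as the last step left them, time stands still between calls to the robot, and variables do not carry over. Pictures are saved under pics/ and viewed, at most 14 in all, crops included, and the job is handed in when it is done.

```bash
ls; mkdir -p pics; python3 - <<'E'
from rig import *
import cv2,numpy as np
s=get_state();print({k:np.round(v,3) for k,v in s.items()})
for n in("side","top"):
    c=camera(n);cv2.imwrite(f"pics/{n}0.png",c["color"]);np.savez(f"{n}0.npz",**c)
    print(n,c["intrinsics"],c["k1"],c["origin"],c["rotation"])
E
```

```text
pics
{'t': np.float64(0.0), 'joints': array([-1.369,  0.116,  1.442, -0.   ,  1.584, -0.038]), 'joint_vel': array([ 0.001, -0.001,  0.   , -0.   ,  0.   ,  0.   ]), 'joint_efforts': array([-1.0000e-03, -7.2126e+01, -6.2261e+01,  7.8000e-02,  2.4000e-02,
       -0.0000e+00]), 'ee_pos': array([ 0.16 , -0.656,  0.229]), 'orientation': array([-3.118, -0.376,  0.   ]), 'wrist_force': array([-0.267,  0.531, -0.305]), 'moment': array([-0.034, -0.024,  0.051]), 'grasp_force': np.float64(0.0), 'width': np.float64(0.093)}
side [[394.28999155   0.         277.43235118]
 [  0.         394.28999155 211.26994761]
 [  0.           0.           1.        ]] -0.02898087916619703 [ 0.49976879 -0.83529222  0.57963531] [-2.12857879 -0.01570521 -0.01844428]
top [[415.97001724   0.         287.0948274 ]
 [  0.         415.97001724 207.48770974]
 [  0.           0.           1.        ]] -0.043127180710980054 [ 0.37076715 -0.00383723  1.23829099] [-2.13771607  2.15148663 -0.12169101]
```

View pics/side0.png

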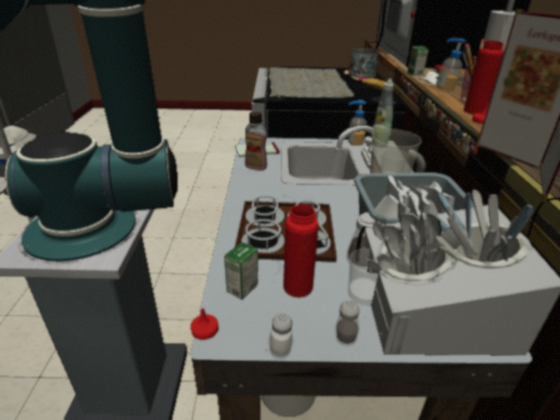

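View pics/top0.png

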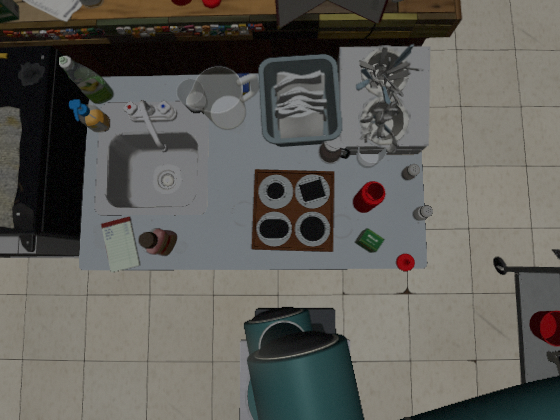

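The side view shows the salt shaker at about (281,333), spice (348,320), red bottle (300,250), tea box (241,270) and sauce bottle (256,140), with the tray near (287,230). In the top view the holders are small round (275,190), rectangular (313,189), long (273,229) and large round (313,229). The sauce bottle is at (155,240), tea (370,240), red (370,195), salt (425,213) and spice (411,172).

```bash
cat > h.py <<'E'
import numpy as np,cv2
from scipy.spatial.transform import Rotation as R
def R_(c):
    r=np.array(c["rotation"]);return r if r.shape==(3,3) else R.from_rotvec(r).as_matrix()
def rays(c,uv):
    n=cv2.undistortPoints(np.array(uv,float).reshape(-1,1,2),c["intrinsics"],np.array([float(c["k1"]),0,0,0])).reshape(-1,2)
    return np.c_[n,np.ones(len(n))]@R_(c).T
def cloud(c):
    v,u=np.mgrid[:420,:560];d=rays(c,np.stack([u,v],-1).reshape(-1,2))
    return (c["origin"]+d*c["z_map"].reshape(-1,1)).reshape(420,560,3)
def at_z(c,uv,z):
    d=rays(c,uv);o=np.array(c["origin"]);return o+d*((z-o[2])/d[:,2])[:,None]
def proj(c,P):
    rm=R_(c);rv=cv2.Rodrigues(rm.T)[0];t=-rm.T@np.array(c["origin"])
    return cv2.projectPoints(np.array(P,float).reshape(-1,1,3),rv,t,c["intrinsics"],np.array([float(c["k1"]),0,0,0]))[0].reshape(-1,2)
E
python3 - <<'E'
from h import *
t=np.load("top0.npz");s=np.load("side0.npz")
T=cloud(t);S=cloud(s)
for n,tp,sp in(("salt",(425,213),(281,333)),("spice",(411,172),(348,320)),("red",(372,193),(300,250)),("tea",(370,240),(241,270)),("sauce",(155,240),(256,140))):
    print(n)
    for C,(u,v) in((T,tp),(S,sp)):
        P=C[v-40:v+41,u-25:u+26].reshape(-1,3) if C is S else C[v-16:v+17,u-20:u+21].reshape(-1,3)
        c0=C[v,u];P=P[(P[:,2]>.02)&(P[:,2]<.25)&(np.linalg.norm(P[:,:2]-c0[:2],axis=1)<.06)]
        print("  c",np.round(c0,3),"min",np.round(P.min(0),3),"max",np.round(P.max(0),3),len(P))
        top=P[P[:,2]>P[:,2].max()-.012];print("  topmean",np.round(top.mean(0),3),len(top), np.round(np.ptp(top,axis=0),3))
print("counter",T[255,340],S[330,230])
# side image rectified crops at enlarged scale
I=t["color"];cv2.imwrite("pics/tray.png",cv2.resize(I[165:255,250:340],None,fx=6.6,fy=6.6,interpolation=cv2.INTER_CUBIC))
cv2.imwrite("pics/objs.png",cv2.resize(I[150:270,340:440],None,fx=5,fy=5,interpolation=cv2.INTER_CUBIC))
cv2.imwrite("pics/sauce.png",cv2.resize(I[215:265,130:190],None,fx=8,fy=8,interpolation=cv2.INTER_CUBIC))
a=cv2.resize(I[150:270,340:440],None,fx=5,fy=5,interpolation=cv2.INTER_CUBIC)
b=cv2.resize(I[215:265,130:190],(300,250),interpolation=cv2.INTER_CUBIC)
m=np.zeros((600,800,3),np.uint8);m[:,:500]=a;m[:250,500:]=b;cv2.imwrite("pics/objs.png",m)
E
```

```text
salt
  c [ 0.505 -0.367  0.087] min [ 0.49  -0.388  0.022] max [ 0.531 -0.35   0.094] 240
  topmean [ 0.512 -0.372  0.087] 106 [0.031 0.031 0.012]
  c [ 0.514 -0.391  0.066] min [ 0.492 -0.396  0.02 ] max [ 0.534 -0.362  0.089] 788
  topmean [ 0.515 -0.381  0.083] 244 [0.032 0.031 0.012]
spice
  c [ 0.622 -0.333  0.086] min [ 0.612 -0.358  0.02 ] max [ 0.654 -0.32   0.094] 229
  topmean [ 0.631 -0.341  0.087] 94 [0.029 0.031 0.012]
  c [ 0.629 -0.36   0.065] min [ 0.613 -0.365  0.02 ] max [ 0.655 -0.334  0.088] 765
  topmean [ 0.632 -0.349  0.083] 225 [0.034 0.027 0.012]
red
  c [ 0.57  -0.229  0.042] min [ 0.518 -0.238  0.02 ] max [ 0.581 -0.175  0.199] 559
  topmean [ 0.549 -0.206  0.193] 84 [0.049 0.049 0.012]
  c [ 0.549 -0.241  0.123] min [ 0.52  -0.245  0.02 ] max [ 0.584 -0.181  0.193] 2449
  topmean [ 0.552 -0.223  0.187] 191 [0.049 0.044 0.012]
tea
  c [ 0.431 -0.209  0.1  ] min [ 0.399 -0.244  0.021] max [ 0.464 -0.178  0.106] 431
  topmean [ 0.431 -0.212  0.1  ] 324 [0.06  0.065 0.012]
  c [ 0.437 -0.248  0.077] min [ 0.401 -0.251  0.02 ] max [ 0.466 -0.188  0.099] 1314
  topmean [ 0.434 -0.221  0.095] 463 [0.064 0.061 0.012]
sauce
  c [0.43  0.357 0.173] min [0.394 0.346 0.02 ] max [0.467 0.402 0.193] 812
  topmean [0.43  0.376 0.189] 208 [0.039 0.041 0.012]
  c [0.436 0.351 0.106] min [0.397 0.341 0.02 ] max [0.468 0.391 0.188] 1005
  topmean [0.433 0.366 0.184] 80 [0.038 0.039 0.012]
counter [ 3.92152294e-01 -1.36973871e-01  2.81535764e-04] [ 0.41990382 -0.32660718 -0.00285164]
```

View pics/tray.png

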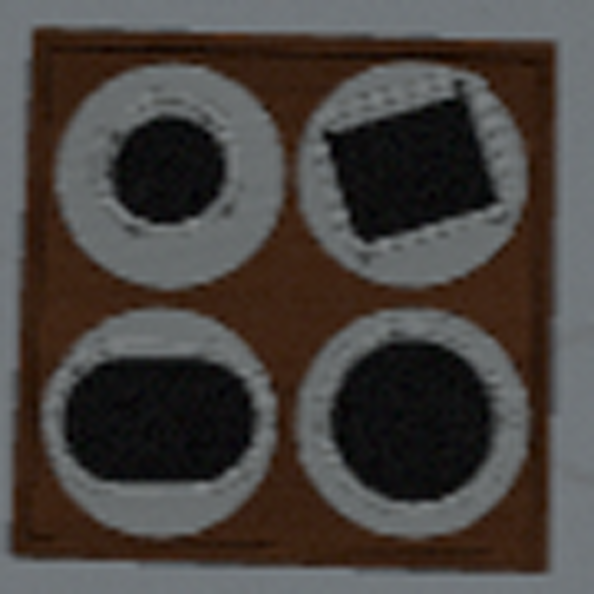

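View pics/objs.png

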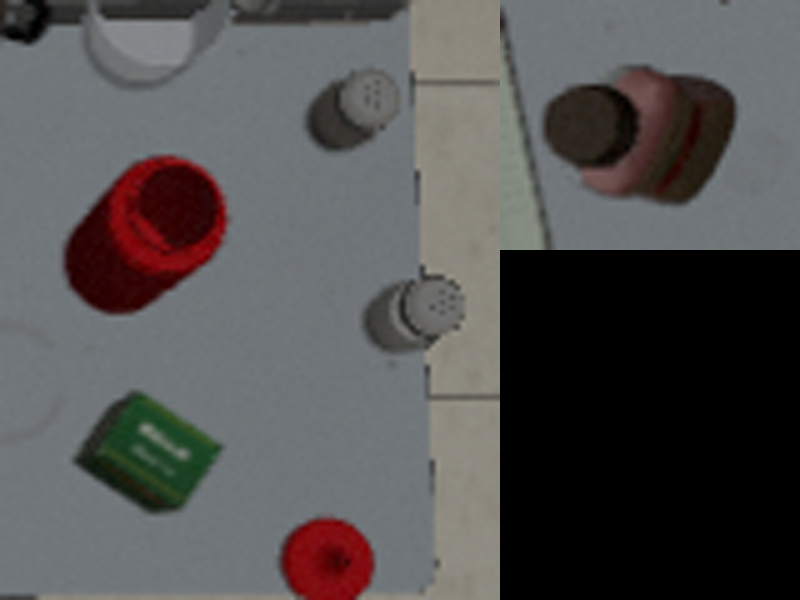

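The tray crop shows the small round pad centred at (168,168), the rectangular one at (413,168), the long one at (160,420) with its long axis along the image's horizontal, and the large round one at (413,420). The objects crop shows the salt cap at (432,305), the spice cap at (369,98), the red mouth at (168,215) and the tea top at (160,450). The sauce cap is at about (592,125), with the bottle's broad side roughly vertical in the picture.

```bash
cat >> h.py <<'E'
def cfit(P,r,n0):
    from scipy.optimize import least_squares
    return least_squares(lambda q:np.hypot(P[:,0]-q[0],P[:,1]-q[1])-r,n0,loss="soft_l1",f_scale=.002).x
E
python3 - <<'E'
from h import *
t=np.load("top0.npz");s=np.load("side0.npz")
T=cloud(t);S=cloud(s);px=lambda x,y:(250+(x+.5)/6.6-.5,165+(y+.5)/6.6-.5)
g=t["color"].max(2)
for n,x,y in(("small",168,168),("square",413,168),("long",160,420),("large",413,420)):
    u,v=map(int,px(x,y));m=np.zeros_like(g);m[v-17:v+18,u-17:u+18]=g[v-17:v+18,u-17:u+18]<38
    k,l,st,_=cv2.connectedComponentsWithStats(m);m=(l==l[v,u]).astype(np.uint8)
    c=max(cv2.findContours(m,cv2.RETR_EXTERNAL,cv2.CHAIN_APPROX_NONE)[0],key=cv2.contourArea)[:,0].astype(float)
    vv,uu=np.nonzero(m);A=at_z(t,np.c_[uu,vv],.015)
    rc=cv2.minAreaRect((A[:,:2]*1000).astype(np.float32))
    e,V=np.linalg.eigh(np.cov(A[:,:2].T))
    print(n,"mean",np.round(A.mean(0),4),"rect",np.round(rc[0],1),np.round(rc[1],1),round(rc[2],1),"longaxis deg",np.degrees(np.arctan2(V[1,1],V[0,1])).round(1),"sd",np.round(np.sqrt(e)*4e3,1),"pad z",np.median(T[v-4:v+5,u-4:u+5,2]).round(4))
    sp=proj(s,[[*A.mean(0)[:2],.015]])[0].astype(int);w=S[sp[1]-1:sp[1]+2,sp[0]-2:sp[0]+3].reshape(-1,3);print("   side",sp,np.median(w,0).round(3),s["color"][sp[1],sp[0]])
o=lambda x,y:(340+(x+.5)/5-.5,150+(y+.5)/5-.5)
for n,p,z in(("salt",o(432,305),.09),("spice",o(369,98),.09),("red",o(168,215),.194),("tea",o(160,450),.1)):
    print(n,"top px at z",np.round(at_z(t,[p],z),4))
for n,c,lo,hi,r in(("salt",(.512,-.373),.02,.03,.022),("salt",(.512,-.373),.055,.065,.018),("red",(.55,-.208),.03,.15,.032),("spice",(.632,-.342),.02,.03,.022)):
    for nm,C in(("top",T),("side",S)):
        P=C.reshape(-1,3);P=P[(P[:,2]>lo)&(P[:,2]<hi)&(np.hypot(P[:,0]-c[0],P[:,1]-c[1])<.05)]
        print(n,nm,r,len(P),np.round(cfit(P,r,c),4))
for n,c,lo,hi in(("tea",(.432,-.212),.095,.11),("tea",(.432,-.212),.02,.11),("sauce",(.432,.37),.03,.12),("sauce",(.432,.37),.14,.155)):
    for nm,C in(("top",T),("side",S),("both",np.concatenate([T,S]))):
        P=C.reshape(-1,3);P=P[(P[:,2]>lo)&(P[:,2]<hi)&(np.hypot(P[:,0]-c[0],P[:,1]-c[1])<.06)]
        rc=cv2.minAreaRect((P[:,:2]*1000).astype(np.float32));print(n,nm,len(P),lo,np.round(rc[0],1),np.round(rc[1],1),round(rc[2],1))
E
```

```text
small mean [0.5846 0.0543 0.015 ] rect [584.5  54.2] [47.9 45.4] 89.5 longaxis deg 117.6 sd [47.7 50.7] pad z 0.0159
   side [306 214] [ 0.561 -0.187  0.17 ] [ 6  6 69]
square mean [ 0.5841 -0.0554  0.015 ] rect [584.1 -55.4] [51.7 64.4] 15.3 longaxis deg 105.2 sd [59.3 74.6] pad z 0.0158
   side [308 239] [ 0.563 -0.239  0.147] [12 11 89]
long mean [0.4715 0.0586 0.015 ] rect [472.3  57.4] [82.8 53.2] 89.6 longaxis deg 90.7 sd [58.4 87.4] pad z 0.0167
   side [264 213] [0.471 0.064 0.013] [79 83 80]
large mean [ 0.4703 -0.0546  0.015 ] rect [470.2 -53.2] [67.8 67.9] 89.6 longaxis deg -165.4 sd [69.7 72.5] pad z 0.0162
   side [262 237] [ 0.47  -0.048  0.014] [67 69 67]
salt top px at z [[ 0.5114 -0.3689  0.09  ]]
spice top px at z [[ 0.6291 -0.3392  0.09  ]]
red top px at z [[ 0.5457 -0.2038  0.194 ]]
tea top px at z [[ 0.4316 -0.2133  0.1   ]]
salt top 0.022 13 [ 0.5121 -0.373 ]
salt side 0.022 85 [ 0.514  -0.3725]
salt top 0.018 25 [ 0.5127 -0.3743]
salt side 0.018 91 [ 0.5147 -0.3728]
red top 0.032 325 [ 0.549  -0.2071]
red side 0.032 1509 [ 0.5516 -0.2092]
spice top 0.022 13 [ 0.6342 -0.3427]
spice side 0.022 83 [ 0.635  -0.3422]
tea top 318 0.095 [ 431.8 -211.8] [56.3 42.9] 55.5
tea side 338 0.095 [ 433.5 -215.1] [56.5 43. ] 53.4
tea both 656 0.095 [ 432.7 -213.6] [58.  46.2] 53.4
tea top 431 0.02 [ 431.5 -210.8] [57.5 44.6] 55.5
tea side 1326 0.02 [ 434.5 -216.2] [59.7 45.4] 54.5
tea both 1757 0.02 [ 432.8 -214.1] [61.3 50.6] 55.1
sauce top 266 0.03 [427.3 365.5] [28.2 75.9] 72.3
sauce side 549 0.03 [431.8 359.8] [34.2 72. ] 84.6
sauce both 815 0.03 [428.8 363.5] [37.2 78.2] 76.8
sauce top 137 0.14 [429.4 373.9] [38.8 66. ] 66.9
sauce side 85 0.14 [430.8 364.3] [29.2 60. ] 83.7
sauce both 222 0.14 [428.7 372.2] [42.4 66. ] 66.9
```

```bash
cat >> h.py <<'E'
def go(p,yaw=None):
    """print tool-axis displacement to world p, and turn to bring closing line to yaw (deg)"""
    from rig import get_state
    s=get_state();M=R.from_rotvec(s["orientation"]).as_matrix();d=M.T@(np.array(p)-s["ee_pos"])
    y0=np.degrees(np.arctan2(M[1,1],M[0,1]))
    print("t",round(float(s["t"]),2),"at",np.round(s["ee_pos"],4),"closing deg",round(y0,1),"tilt",round(float(np.degrees(np.arccos(-M[2,2]))),2),"j6",np.round(s["joints"][5],2),"tool d",np.round(d,4),"n",round(float(np.linalg.norm(d)),3))
    if yaw is not None:
        w=(y0-yaw+90)%180-90;print("   turn",round(np.radians(w),3))
E
python3 - <<'E'
from h import *
from scipy.optimize import least_squares
t=np.load("top0.npz");s=np.load("side0.npz");T=cloud(t);S=cloud(s)
def f(q,P):
    a=q[2];e=np.array([np.cos(a),np.sin(a)]);d=P[:,:2]-q[:2];l=np.clip(d@e,-.0155,.0155)
    return np.linalg.norm(d-l[:,None]*e,axis=1)-.0235
for nm,C in(("top",T),("side",S),("both",np.concatenate([T,S]))):
    P=C.reshape(-1,3);P=P[(P[:,2]>.02)&(P[:,2]<.11)&(np.hypot(P[:,0]-.432,P[:,1]-.37)<.06)]
    for a in(-20,):
        r=least_squares(f,[.43,.375,np.radians(a)],args=(P,),loss="soft_l1",f_scale=.002);print("sauce",nm,np.round(r.x[:2],4),np.degrees(r.x[2]).round(1),np.abs(r.fun).mean())
P=T.reshape(-1,3);P=P[(P[:,2]>.18)&(np.hypot(P[:,0]-.432,P[:,1]-.37)<.05)];print("cap",cfit(P[P[:,2]>.185],.0,(.43,.37)),P[P[:,2]>.185].mean(0))
# wire loops: points above .035 in tray
for nm,C in(("top",T),("side",S)):
  for n,c in(("small",(.5846,.0543)),("square",(.5841,-.0554)),("long",(.4719,.058)),("large",(.4703,-.0546))):
    P=C.reshape(-1,3);P=P[(P[:,2]>.036)&(P[:,2]<.055)&(np.hypot(P[:,0]-c[0],P[:,1]-c[1])<.053)]
    if len(P)>6: rc=cv2.minAreaRect((P[:,:2]*1000).astype(np.float32));print(nm,n,len(P),np.round(rc[0],1),np.round(rc[1],1),round(rc[2],1),np.median(P[:,2]).round(4))
# foot discs in top image at z .009
hsv=cv2.cvtColor(t["color"],cv2.COLOR_BGR2HSV)
A=at_z(t,np.stack(np.meshgrid(np.arange(560),np.arange(420)),-1).reshape(-1,2),.010).reshape(420,560,3)
brown=(t["color"][...,2].astype(int)-t["color"][...,0]>20)
for n,c in(("small",(.5846,.0543)),("square",(.5841,-.0554)),("long",(.4719,.058)),("large",(.4703,-.0546))):
    m=(np.hypot(A[...,0]-c[0],A[...,1]-c[1])<.056)&~brown
    e=cv2.Canny(brown.astype(np.uint8)*255,50,100)>0;rr=np.hypot(A[...,0]-c[0],A[...,1]-c[1]);Q=A[e&(rr>.044)&(rr<.0575)]
    q=least_squares(lambda q:np.hypot(Q[:,0]-q[0],Q[:,1]-q[1])-q[2],[*c,.052],loss="soft_l1",f_scale=.001).x;print("foot",n,len(Q),np.round(q,4))
go([.433,-.214,.25],54)
E
```

```text
sauce top [0.4292 0.3783] -27.0 0.001144987862634779
sauce side [0.4305 0.3778] -27.6 0.0019457715835239596
sauce both [0.4301 0.378 ] -27.2 0.0017062120339477824
cap [0.43018894 0.37651618] [0.43018343 0.3765213  0.18946736]
top small 108 [582.   51.3] [63.3 61.4] 0.2 0.0471
top square 157 [582.8 -57.2] [68.4 81. ] 16.5 0.0471
top long 166 [471.3  57.4] [95.4 66.8] 89.5 0.0476
top large 153 [470.6 -54.9] [83.4 83.9] 89.4 0.0468
side small 68 [591.3  59.8] [43.5 63.6] 58.7 0.0438
side square 54 [615.2 -57.3] [71.5 21.7] 85.3 0.044
side long 144 [472.2  55.8] [66.8 98.6] 0.3 0.0435
side large 182 [472.9 -57.2] [84.4 85.2] 49.5 0.0433
foot small 116 [0.5842 0.0542 0.0526]
foot square 107 [ 0.5838 -0.0558  0.0526]
foot long 120 [0.4716 0.0587 0.0526]
foot large 118 [ 0.4708 -0.0545  0.0527]
t 0.1 at [ 0.1603 -0.6555  0.229 ] closing deg -76.3 tilt 0.06 j6 -0.04 tool d [ 0.3698 -0.3641 -0.0206] n 0.519
   turn 0.868
```

Careful with the scale: shifts go in shares of 62.5 mm and turns go in shares of pi/2 rad. That gives: 0.037 m is 0.592, -0.0364 m is -0.5824, 0.174 rad / 1.5708 = 0.1108.

{"fn": "tcp_steps", "kwargs": {"offsets": [0.592,-0.5824,-0.048,0,0.592,-0.5824,-0.048,0,0.592,-0.5824,-0.048,0,0.592,-0.5824,-0.048,0,0.592,-0.5824,-0.048,0,0.592,-0.5824,-0.048,0,0.592,-0.5824,-0.048,0,0.592,-0.5824,-0.048,0,0.592,-0.5824,-0.048,0,0.592,-0.5824,-0.048,0,0,0,0,0.1108,0,0,0,0.1108,0,0,0,0.1108,0,0,0,0.1108,0,0,0,0.1095,0,0,0,0], "jaw": 0.093}}

```text
t: 2.1
ee_pos: [0.4332, -0.2142, 0.2594]
orientation: [-2.988, 0.969, 0.001]
wrist_force: [0.5, -0.1, 0.9]
width: 0.093
grasp_force: 0.0
```

```bash
python3 -c "
from h import *
go([.433,-.214,.057],54)"
```

```text
t 2.1 at [ 0.4332 -0.2142  0.2594] closing deg -125.9 tilt 0.02 j6 1.69 tool d [-2.000e-04 -0.000e+00  2.024e-01] n 0.202
   turn 0.001
```

Converted, 0.05 m is 0.8, 0.04 m is 0.64.

{"fn": "tcp_steps", "kwargs": {"offsets": [0,0,0.8,0,0,0,0.8,0,0,0,0.64,0,0,0,0.48,0,0,0,0.32,0,0,0,0.1984,0,0,0,0,0]}}

```text
t: 2.98
ee_pos: [0.4332, -0.2142, 0.057]
orientation: [-2.988, 0.969, 0.001]
wrist_force: [-0.0, 0.5, 0.6]
width: 0.093
grasp_force: 0.0
```

{"fn": "tcp_steps", "kwargs": {"offsets": [0,0,0,0,0,0,0,0,0,0,0,0,0,0,0,0,0,0,0,0,0,0,0,0], "jaw": 0.03}}

```text
t: 3.72
ee_pos: [0.4334, -0.2143, 0.0575]
orientation: [2.988, -0.971, 0.001]
wrist_force: [0.2, 1.1, 4.3]
width: 0.0586
grasp_force: 29.9
```

```bash
python3 - <<'E'
from h import *
from rig import camera
go([.584,-.056,.28],105.3)
c=camera("side");cv2.imwrite("pics/s1.png",cv2.resize(c["color"][130:370,180:500],(800,600)))
E
```

```text
t 3.73 at [ 0.4334 -0.2143  0.0575] closing deg -126.0 tilt 0.02 j6 1.69 tool d [ 0.0289 -0.2166 -0.2225] n 0.312
   turn -0.895
```

View pics/s1.png

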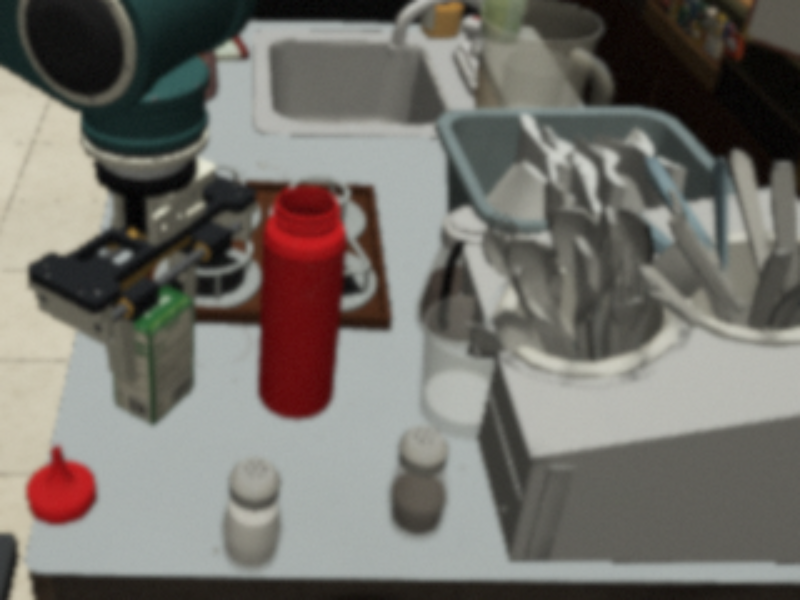

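The box (about (155,360) in the crop) is held squarely between the fingers, well clear of the red bottle at (300,300). Width 58.6 mm is its 59 mm side. Next I lift and carry it.

Converted, -0.05 m is -0.8, -0.04 m is -0.64, -0.15 rad / 1.5708 = -0.0955.

{"fn": "tcp_steps", "kwargs": {"offsets": [0,0,-0.32,0,0,0,-0.64,0,0,0,-0.8,0,0,0,-0.8,0,0,0,-0.64,0,0,0,-0.36,0,0.064,-0.496,0,0,0.08,-0.592,0,0,0.08,-0.592,0,0,0.08,-0.592,0,0,0.08,-0.592,0,0,0.0784,-0.6016,0,0,0,0,0,-0.0955,0,0,0,-0.0955,0,0,0,-0.0955,0,0,0,-0.0955,0,0,0,-0.0955,0,0,0,-0.0923,0,0,0,0]}}

```text
t: 6.15
ee_pos: [0.5838, -0.056, 0.2787]
orientation: [-3.113, -0.417, 0.002]
wrist_force: [-0.0, 0.1, -0.1]
width: 0.0582
grasp_force: 29.9
```

```bash
python3 - <<'E'
from h import *
from rig import camera
go([.584,-.056,.073],105.3)
c=camera("side");T=cloud(c);P=T.reshape(-1,3);P=P[(P[:,2]>.2)&(P[:,2]<.28)&(np.hypot(P[:,0]-.584,P[:,1]+.056)<.05)&(c["color"].reshape(-1,3)[:,1]>=0)]
print(len(P),P.min(0),P.max(0))
cv2.imwrite("pics/s2.png",cv2.resize(c["color"][60:300,180:500],(800,600)))
E
```

```text
t 6.15 at [ 0.5838 -0.056   0.2787] closing deg -74.8 tilt 0.09 j6 1.17 tool d [4.000e-04 2.000e-04 2.057e-01] n 0.206
   turn -0.001
715 [ 0.55480908 -0.10279538  0.21942355] [ 0.61103512 -0.03613586  0.27991323]
```

View pics/s2.png

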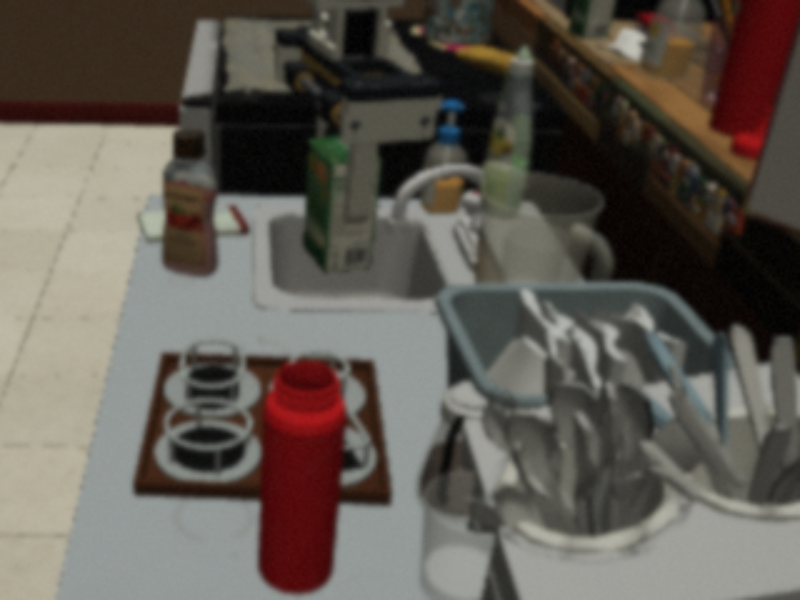

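The box hangs upright at (340,205) in the crop, and its extent agrees with being centred over the rectangular holder. I'll lower it, slowing at the end.

Converted, 0.05 m is 0.8, 0.015 m is 0.24.

{"fn": "tcp_steps", "kwargs": {"offsets": [0.0064,0.0032,0.64,0,0,0,0.8,0,0,0,0.64,0,0,0,0.32,0,0,0,0.24,0,0,0,0.24,0,0,0,0.16,0,0,0,0.112,0,0,0,0,0]}}

```text
t: 7.32
ee_pos: [0.5844, -0.0561, 0.0826]
orientation: [-3.114, -0.418, 0.0]
wrist_force: [0.2, 0.3, -0.6]
width: 0.0583
grasp_force: 29.9
```

{"fn": "tcp_steps", "kwargs": {"offsets": [0,0,0.048,0,0,0,0.048,0,0,0,0.032,0,0,0,0,0]}}

```text
t: 7.82
ee_pos: [0.5843, -0.0561, 0.0746]
orientation: [-3.114, -0.418, 0.0]
wrist_force: [-0.5, -0.4, -1.0]
width: 0.0585
grasp_force: 29.9
```

Converted, 0.0015 m is 0.024.

{"fn": "tcp_steps", "kwargs": {"offsets": [0,0,0.024,0,0,0,0.024,0,0,0,0,0]}}

```text
t: 8.2
ee_pos: [0.5846, -0.0561, 0.0725]
orientation: [3.114, 0.418, 0.001]
wrist_force: [-2.4, 0.9, 5.9]
width: 0.0582
grasp_force: 29.9
```

{"fn": "tcp_steps", "kwargs": {"offsets": [0,0,0,0,0,0,0,0,0,0,0,0], "jaw": 0.085}}

```text
t: 8.57
ee_pos: [0.5843, -0.0561, 0.0716]
orientation: [-3.114, -0.418, 0.0]
wrist_force: [-0.5, -0.6, 0.7]
width: 0.0828
grasp_force: 0.0
```

{"fn": "tcp_steps", "kwargs": {"offsets": [0,0,-0.32,0,0,0,-0.48,0,0,0,-0.8,0,0,0,-0.8,0,0,0,-0.8,0,0,0,0,0]}}

```text
t: 9.32
ee_pos: [0.5852, -0.0562, 0.2778]
orientation: [3.112, 0.418, 0.011]
wrist_force: [0.4, 0.7, 0.7]
width: 0.0853
grasp_force: 0.0
```

```bash
python3 - <<'E'
from h import *
from rig import camera
c=camera("top");P=cloud(c).reshape(-1,3);P=P[(P[:,2]>.095)&(P[:,2]<.16)&(np.hypot(P[:,0]-.584,P[:,1]+.056)<.05)]
print(len(P),P[:,2].mean() if len(P) else 0, cv2.minAreaRect((P[:,:2]*1000).astype(np.float32)) if len(P) else 0)
go([.5135,-.373,.27],0)
E
```

```text
298 0.11366056445874562 ((578.83251953125, -58.33433532714844), (37.97932434082031, 56.706783294677734), 16.16337013244629)
t 9.38 at [ 0.5847 -0.0561  0.2747] closing deg -74.7 tilt 0.23 j6 1.16 tool d [-0.1523  0.2869  0.0046] n 0.325
   turn -1.304
```

Converted, 0.041 m is 0.656, -0.0218 m is -0.3488, -0.186 rad / 1.5708 = -0.1184.

{"fn": "tcp_steps", "kwargs": {"offsets": [-0.3488,0.656,0,0,-0.3488,0.656,0,0,-0.3488,0.656,0,0,-0.3488,0.656,0,0,-0.3488,0.656,0,0,-0.3488,0.656,0,0,-0.344,0.6544,0,0,0,0,0,-0.1184,0,0,0,-0.1184,0,0,0,-0.1184,0,0,0,-0.1184,0,0,0,-0.1184,0,0,0,-0.1184,0,0,0,-0.1184,0,0,0,0], "jaw": 0.08}}

```text
t: 11.25
ee_pos: [0.5129, -0.3728, 0.271]
orientation: [-2.224, -2.217, 0.0]
wrist_force: [0.8, -0.1, 1.2]
width: 0.0799
grasp_force: 0.0
```

```bash
python3 -c "
from h import *
go([.5135,-.373,.052],0)"
```

```text
t 11.25 at [ 0.5129 -0.3728  0.271 ] closing deg -0.2 tilt 0.08 j6 -0.67 tool d [-0.0004  0.0009  0.219 ] n 0.219
   turn -0.003
```

Converted, 0.05 m is 0.8, 0.04 m is 0.64.

{"fn": "tcp_steps", "kwargs": {"offsets": [-0.0064,0.0144,0.64,0,0,0,0.8,0,0,0,0.8,0,0,0,0.64,0,0,0,0.4,0,0,0,0.224,0,0,0,0,0]}}

```text
t: 12.12
ee_pos: [0.5137, -0.3731, 0.0521]
orientation: [-2.225, -2.216, 0.0]
wrist_force: [1.3, 0.5, 0.5]
width: 0.0797
grasp_force: 0.0
```

{"fn": "tcp_steps", "kwargs": {"offsets": [0,0,0,0,0,0,0,0,0,0,0,0,0,0,0,0,0,0,0,0,0,0,0,0,0,0,0,0], "jaw": 0.015}}

```text
t: 13.0
ee_pos: [0.5141, -0.3734, 0.0528]
orientation: [2.223, 2.219, 0.0]
wrist_force: [1.6, -0.5, 1.1]
width: 0.0373
grasp_force: 29.7
```

{"fn": "tcp_steps", "kwargs": {"offsets": [0,0,-0.32,0,0,0,-0.64,0,0,0,-0.8,0,0,0,-0.8,0,0,0,-0.8,0,0,0,-0.32,0,0,0,0,0]}}

```text
t: 13.88
ee_pos: [0.5141, -0.3735, 0.2839]
orientation: [2.222, 2.218, 0.0]
wrist_force: [0.4, -0.5, -2.2]
width: 0.0372
grasp_force: 29.6
```

```bash
python3 - <<'E'
from h import *
from rig import camera,get_state
go([.584,.0535,.28])
p=np.array(get_state()["ee_pos"]);c=camera("side");P=cloud(c).reshape(-1,3);P=P[(P[:,2]>p[2]-.056)&(P[:,2]<p[2]-.015)&(np.hypot(*(P[:,:2]-p[:2]).T)<.04)]
print(len(P),P.min(0),P.max(0),cfit(P[P[:,2]<p[2]-.02],.021,p[:2]))
cv2.imwrite("pics/s3.png",cv2.resize(c["color"][100:380,180:460],(600,600)))
E
```

```text
t 13.88 at [ 0.5141 -0.3735  0.2839] closing deg -0.1 tilt 0.1 j6 -0.67 tool d [0.4271 0.069  0.0035] n 0.433
594 [ 0.49219035 -0.39666955  0.22834764] [ 0.53488447 -0.37427231  0.26872352] [ 0.51336102 -0.3729364 ]
```

View pics/s3.png

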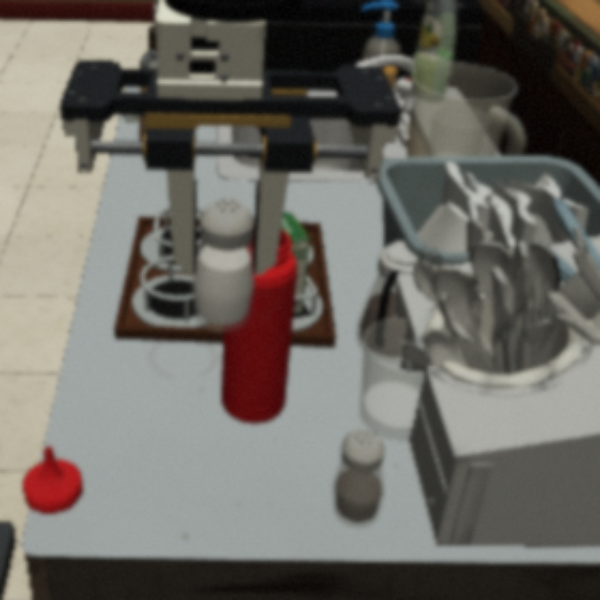

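The salt shaker hangs upright in the fingers at (225,265), and its underside (0.231) clears the red bottle. The spice shaker at (358,475) is untouched. I carry it to the small round holder.

Converted, 0.05 m is 0.8, 0.045 m is 0.72.

{"fn": "tcp_steps", "kwargs": {"offsets": [0.56,0.0912,0,0,0.72,0.1168,0,0,0.8,0.1296,0,0,0.8,0.1296,0,0,0.8,0.1296,0,0,0.8,0.1296,0,0,0.8,0.1296,0,0,0.8,0.1296,0,0,0.48,0.0784,0,0,0.2736,0.0416,0,0,0,0,0,0,0,0,0,0]}}

```text
t: 15.42
ee_pos: [0.5838, 0.0527, 0.2822]
orientation: [-2.224, -2.218, 0.001]
wrist_force: [0.1, -0.1, -1.5]
width: 0.0368
grasp_force: 29.6
```

```bash
python3 -c "
from h import *
go([.584,.0535,.0788])"
```

```text
t 15.43 at [0.5838 0.0527 0.2822] closing deg -0.2 tilt 0.05 j6 0.05 tool d [0.0009 0.0003 0.2034] n 0.203
```

Converted, 0.05 m is 0.8, 0.04 m is 0.64.

{"fn": "tcp_steps", "kwargs": {"offsets": [0.0128,0.0048,0.64,0,0,0,0.8,0,0,0,0.64,0,0,0,0.4,0,0,0,0.24,0,0,0,0.24,0,0,0,0.16,0,0,0,0.136,0,0,0,0,0]}}

```text
t: 16.55
ee_pos: [0.5841, 0.0544, 0.0789]
orientation: [-2.223, -2.219, 0.001]
wrist_force: [-1.1, 0.7, -0.8]
width: 0.0368
grasp_force: 29.6
```

{"fn": "tcp_steps", "kwargs": {"offsets": [0,0,0.048,0,0,0,0.048,0,0,0,0.04,0,0,0,0,0]}}

```text
t: 17.05
ee_pos: [0.5842, 0.0544, 0.0706]
orientation: [-2.224, -2.219, 0.0]
wrist_force: [0.0, -0.5, -0.3]
width: 0.0368
grasp_force: 29.6
```

Converted, 0.0015 m is 0.024.

{"fn": "tcp_steps", "kwargs": {"offsets": [0,0,0.024,0,0,0,0.024,0,0,0,0,0]}}

```text
t: 17.42
ee_pos: [0.5843, 0.0544, 0.0678]
orientation: [2.224, 2.219, 0.0]
wrist_force: [-0.5, -0.1, -0.0]
width: 0.0368
grasp_force: 29.7
```

Converted, 0.001 m is 0.016.

{"fn": "tcp_steps", "kwargs": {"offsets": [0,0,0.016,0,0,0,0.016,0,0,0,0,0]}}

```text
t: 17.8
ee_pos: [0.5846, 0.0544, 0.0676]
orientation: [2.223, 2.219, 0.001]
wrist_force: [-8.2, -1.3, 18.6]
width: 0.037
grasp_force: 31.2
```

{"fn": "tcp_steps", "kwargs": {"offsets": [0,0,0,0,0,0,0,0,0,0,0,0], "jaw": 0.07}}

```text
t: 18.18
ee_pos: [0.5842, 0.0544, 0.0656]
orientation: [-2.224, -2.219, 0.0]
wrist_force: [-0.2, -0.0, -1.0]
width: 0.062
grasp_force: 0.0
```

{"fn": "tcp_steps", "kwargs": {"offsets": [0,0,-0.32,0,0,0,-0.48,0,0,0,-0.8,0,0,0,-0.8,0,0,0,-0.8,0,0,0,0,0], "jaw": 0.093}}

```text
t: 18.92
ee_pos: [0.5852, 0.0545, 0.2717]
orientation: [2.22, 2.216, 0.009]
wrist_force: [0.2, -0.4, -1.1]
width: 0.0933
grasp_force: 0.0
```

```bash
python3 - <<'E'
from h import *
from rig import camera
c=camera("top");P=cloud(c).reshape(-1,3)
for z in(.095,.085): 
  Q=P[(P[:,2]>z)&(P[:,2]<.13)&(np.hypot(P[:,0]-.584,P[:,1]-.0535)<.04)]
  print(len(Q),Q[:,2].max() if len(Q) else 0, Q.mean(0) if len(Q) else 0)
go([.550,-.208,.152])
E
```

```text
6 0.1054616738307379 [0.58781338 0.05985299 0.10114838]
6 0.1054616738307379 [0.58781338 0.05985299 0.10114838]
t 18.98 at [0.5846 0.0544 0.2687] closing deg -0.1 tilt 0.22 j6 0.05 tool d [-0.2625 -0.0346  0.1165] n 0.289
```

Converted, -0.044 m is -0.704, -0.0437 m is -0.6992.

{"fn": "tcp_steps", "kwargs": {"offsets": [-0.6992,-0.0928,0,0,-0.6992,-0.0928,0,0,-0.6992,-0.0928,0,0,-0.6992,-0.0928,0,0,-0.6992,-0.0928,0,0,-0.704,-0.0896,0,0,0,0,0,0,0,0,0,0], "jaw": 0.093}}

```text
t: 19.98
ee_pos: [0.549, -0.2077, 0.2651]
orientation: [-2.223, -2.218, 0.0]
wrist_force: [-0.8, -0.1, -0.2]
width: 0.0925
grasp_force: 0.0
```

```bash
python3 - <<'E'
from h import *
from rig import camera
go([.550,-.208,.152])
c=camera("top");cv2.imwrite("pics/t4.png",cv2.resize(c["color"][150:270,240:400],(800,600)))
E
```

```text
t 19.98 at [ 0.549  -0.2077  0.2651] closing deg -0.1 tilt 0.07 j6 -0.4 tool d [-0.0004  0.0012  0.1131] n 0.113
```

View pics/t4.png

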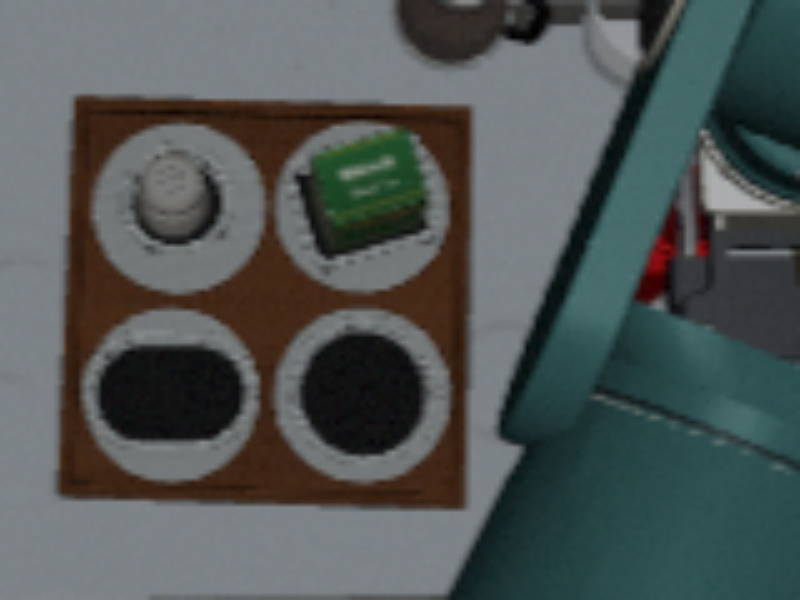

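The salt shaker at (175,195) stands in the small round holder and the tea box at (368,190) in the rectangular one, both centred on their pads. I descend on the red bottle.

Converted, 0.035 m is 0.56, 0.03 m is 0.48.

{"fn": "tcp_steps", "kwargs": {"offsets": [-0.0064,0.016,0.4,0,0,0,0.56,0,0,0,0.48,0,0,0,0.24,0,0,0,0.128,0,0,0,0,0], "jaw": 0.093}}

```text
t: 20.78
ee_pos: [0.5503, -0.2082, 0.1531]
orientation: [2.223, 2.219, 0.0]
wrist_force: [-0.4, -0.3, 0.2]
width: 0.0929
grasp_force: 0.0
```

{"fn": "tcp_steps", "kwargs": {"offsets": [0,0,0,0,0,0,0,0,0,0,0,0,0,0,0,0,0,0,0,0], "jaw": 0.045}}

```text
t: 21.4
ee_pos: [0.5502, -0.2085, 0.153]
orientation: [2.224, 2.219, 0.0]
wrist_force: [0.7, 0.5, 2.4]
width: 0.0639
grasp_force: 29.9
```

{"fn": "tcp_steps", "kwargs": {"offsets": [0,0,-0.32,0,0,0,-0.64,0,0,0,-0.8,0,0,0,-0.48,0,0,0,-0.16,0,0,0,0,0]}}

```text
t: 22.15
ee_pos: [0.5501, -0.2084, 0.3028]
orientation: [2.224, 2.219, 0.0]
wrist_force: [0.1, 0.6, -1.1]
width: 0.0645
grasp_force: 29.9
```

```bash
python3 - <<'E'
from h import *
from rig import camera,get_state
go([.471,-.055,.28])
p=np.array(get_state()["ee_pos"]);c=camera("side");P=cloud(c).reshape(-1,3);P=P[(P[:,2]>p[2]-.12)&(P[:,2]<p[2]-.03)&(np.hypot(*(P[:,:2]-p[:2]).T)<.05)]
print(len(P),P.min(0),P.max(0),cfit(P,.032,p[:2]))
for a in(.13,.09,.05):
  Q=P[abs(P[:,2]-p[2]+a)<.01];print(a,cfit(Q,.032,p[:2])-p[:2])
E
```

```text
t 22.15 at [ 0.5501 -0.2084  0.3028] closing deg -0.1 tilt 0.01 j6 -0.4 tool d [ 0.1533 -0.0794  0.0228] n 0.174
1542 [ 0.518299   -0.24395259  0.18293488] [ 0.58229307 -0.20925924  0.27274935] [ 0.55028509 -0.20907795]
0.13 [0. 0.]
0.09 [ 0.00037592 -0.0006631 ]
0.05 [-4.95196711e-05 -6.58266067e-04]
```

Converted, 0.04 m is 0.64, 0.035 m is 0.56.

{"fn": "tcp_steps", "kwargs": {"offsets": [0.4,-0.208,0,0,0.56,-0.288,0,0,0.64,-0.336,0,0,0.56,-0.288,0,0,0.2928,-0.1504,0,0,0,0,0,0,0,0,0,0]}}

```text
t: 23.08
ee_pos: [0.4714, -0.0556, 0.3022]
orientation: [-2.224, -2.219, 0.001]
wrist_force: [-0.0, 0.6, -0.9]
width: 0.0641
grasp_force: 29.9
```

```bash
python3 -c "
from h import *
go([.471,-.055,.179])"
```

```text
t 23.07 at [ 0.4714 -0.0556  0.3022] closing deg -0.1 tilt 0.04 j6 -0.17 tool d [ 0.0006 -0.0003  0.1232] n 0.123
```

Converted, 0.03 m is 0.48, 0.02 m is 0.32.

{"fn": "tcp_steps", "kwargs": {"offsets": [0,0,0.48,0,0,0,0.48,0,0,0,0.32,0,0,0,0.24,0,0,0,0.24,0,0,0,0.208,0,0,0,0,0]}}

```text
t: 23.95
ee_pos: [0.4708, -0.0549, 0.179]
orientation: [-2.223, -2.219, 0.001]
wrist_force: [-0.4, 0.4, -1.5]
width: 0.0641
grasp_force: 29.9
```

{"fn": "tcp_steps", "kwargs": {"offsets": [0,0,0.048,0,0,0,0.048,0,0,0,0.04,0,0,0,0.024,0,0,0,0,0]}}

```text
t: 24.58
ee_pos: [0.471, -0.055, 0.1697]
orientation: [-2.224, -2.219, 0.0]
wrist_force: [-0.5, 0.7, -1.7]
width: 0.0637
grasp_force: 29.9
```

Converted, 0.001 m is 0.016.

{"fn": "tcp_steps", "kwargs": {"offsets": [0,0,0.016,0,0,0,0.016,0,0,0,0,0]}}

```text
t: 24.95
ee_pos: [0.4711, -0.055, 0.1679]
orientation: [2.223, 2.219, 0.0]
wrist_force: [-0.2, -0.4, 1.9]
width: 0.0638
grasp_force: 29.9
```

Converted, 0.0005 m is 0.008.

{"fn": "tcp_steps", "kwargs": {"offsets": [0,0,0.008,0,0,0,0,0,0,0,0,0,0,0,0,0], "jaw": 0.093}}

```text
t: 25.45
ee_pos: [0.471, -0.055, 0.1672]
orientation: [2.224, 2.219, -0.0]
wrist_force: [-0.4, -0.8, -0.4]
width: 0.0925
grasp_force: 0.0
```

{"fn": "tcp_steps", "kwargs": {"offsets": [0,0,-0.32,0,0,0,-0.48,0,0,0,-0.64,0,0,0,-0.32,0,0,0,0,0]}}

```text
t: 26.08
ee_pos: [0.4714, -0.055, 0.2786]
orientation: [2.222, 2.218, 0.002]
wrist_force: [-0.3, 0.2, -0.3]
width: 0.093
grasp_force: 0.0
```

```bash
python3 - <<'E'
from h import *
from rig import camera
c=camera("top");P=cloud(c).reshape(-1,3)
Q=P[(P[:,2]>.19)&(P[:,2]<.225)&(np.hypot(P[:,0]-.471,P[:,1]+.055)<.04)]
print(len(Q),Q.max(0) if len(Q) else 0, Q.mean(0) if len(Q) else 0)
go([.430,.378,.27],62.8)
E
```

```text
0 0 0
t 26.12 at [ 0.4711 -0.055   0.277 ] closing deg -0.1 tilt 0.01 j6 -0.17 tool d [ 0.4329 -0.0419  0.007 ] n 0.435
   turn -1.098
```

Careful with the scale: shifts go in shares of 62.5 mm and turns go in shares of pi/2 rad. That gives: 0.0489 m is 0.7824, 0.048 m is 0.768, -0.183 rad / 1.5708 = -0.1165.

{"fn": "tcp_steps", "kwargs": {"offsets": [0.768,-0.0752,0,0,0.768,-0.0752,0,0,0.768,-0.0752,0,0,0.768,-0.0752,0,0,0.768,-0.0752,0,0,0.768,-0.0752,0,0,0.768,-0.0752,0,0,0.768,-0.0752,0,0,0.7824,-0.0688,0,0,0,0,0,-0.1165,0,0,0,-0.1165,0,0,0,-0.1165,0,0,0,-0.1165,0,0,0,-0.1165,0,0,0,-0.1165,0,0,0,0]}}

```text
t: 28.12
ee_pos: [0.4297, 0.3778, 0.2756]
orientation: [-0.74, -3.052, 0.003]
wrist_force: [-0.2, -0.7, 0.8]
width: 0.0931
grasp_force: 0.0
```

```bash
python3 - <<'E'
from h import *
from rig import camera
from scipy.optimize import least_squares
go([.430,.378,.142],62.8)
c=camera("side");P=cloud(c).reshape(-1,3)
def f(q,P):
    a=q[2];e=np.array([np.cos(a),np.sin(a)]);d=P[:,:2]-q[:2];l=np.clip(d@e,-.0155,.0155)
    return np.linalg.norm(d-l[:,None]*e,axis=1)-.0235
Q=P[(P[:,2]>.02)&(P[:,2]<.11)&(np.hypot(P[:,0]-.43,P[:,1]-.378)<.06)]
r=least_squares(f,[.43,.375,-.45],args=(Q,),loss="soft_l1",f_scale=.002);print(r.x,len(Q))
cv2.imwrite("pics/s5.png",cv2.resize(c["color"][60:300,180:420],(600,600)))
E
```

```text
t 28.12 at [0.4297 0.3778 0.2756] closing deg 62.7 tilt 0.13 j6 -0.42 tool d [-0.0003  0.0006  0.1336] n 0.134
   turn -0.001
[ 0.4302724   0.37801016 -0.49775272] 519
```

View pics/s5.png

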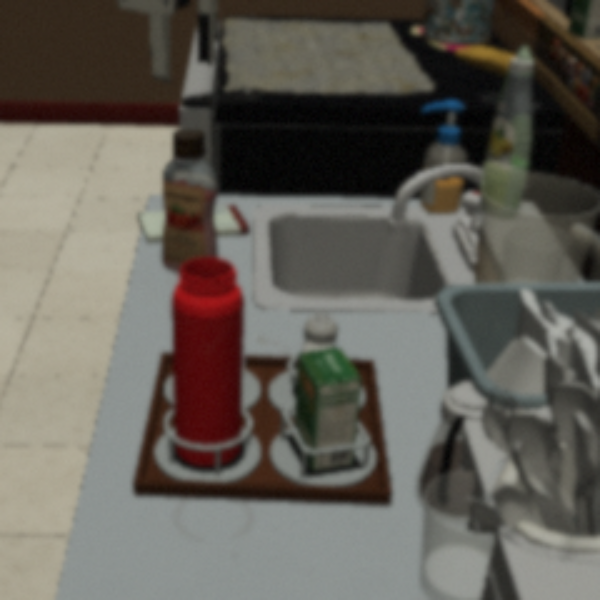

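The red bottle at (208,365) and tea box at (328,410) stand inside their loops, with the salt shaker behind at (320,330). The sauce bottle at (190,200) is upright with the gripper above it, and the re-measured pose agrees.

Converted, 0.04 m is 0.64, 0.035 m is 0.56.

{"fn": "tcp_steps", "kwargs": {"offsets": [0,0.008,0.48,0,0,0,0.64,0,0,0,0.56,0,0,0,0.288,0,0,0,0.1696,0,0,0,0,0], "jaw": 0.09}}

```text
t: 28.92
ee_pos: [0.4303, 0.3785, 0.1438]
orientation: [-0.74, -3.053, 0.0]
wrist_force: [-1.3, 0.8, 0.4]
width: 0.09
grasp_force: 0.0
```

{"fn": "tcp_steps", "kwargs": {"offsets": [0,0,0,0,0,0,0,0,0,0,0,0,0,0,0,0,0,0,0,0,0,0,0,0,0,0,0,0], "jaw": 0.02}}

```text
t: 29.8
ee_pos: [0.4302, 0.3784, 0.1437]
orientation: [0.739, 3.053, -0.0]
wrist_force: [-0.3, 0.2, 0.8]
width: 0.0421
grasp_force: 29.9
```

{"fn": "tcp_steps", "kwargs": {"offsets": [0,0,-0.32,0,0,0,-0.48,0,0,0,-0.48,0,0,0,-0.32,0,0,0,0,0]}}

```text
t: 30.42
ee_pos: [0.4306, 0.3787, 0.2453]
orientation: [0.738, 3.052, 0.003]
wrist_force: [-0.1, -0.2, -5.0]
width: 0.0423
grasp_force: 29.9
```

```bash
python3 - <<'E'
from h import *
go([.4716,.058,.24],0)
E
```

```text
t 30.43 at [0.4306 0.3787 0.2453] closing deg 62.8 tilt 0.14 j6 -0.42 tool d [-0.1831 -0.2665  0.0049] n 0.323
   turn 1.096
```

Converted, -0.0364 m is -0.5824, -0.025 m is -0.4, 0.16 rad / 1.5708 = 0.1019.

{"fn": "tcp_steps", "kwargs": {"offsets": [-0.2096,-0.304,0,0,-0.32,-0.4672,0,0,-0.4,-0.5824,0,0,-0.4,-0.5824,0,0,-0.4,-0.5824,0,0,-0.4,-0.5824,0,0,-0.4,-0.5824,0,0,-0.24,-0.3488,0,0,-0.16,-0.232,0,0,0,0,0,0.0764,0,0,0,0.1019,0,0,0,0.1019,0,0,0,0.1019,0,0,0,0.1019,0,0,0,0.0891,0,0,0,0.0764,0,0,0,0.0484,0,0,0,0]}}

```text
t: 32.67
ee_pos: [0.471, 0.0577, 0.243]
orientation: [-2.22, -2.222, 0.001]
wrist_force: [0.7, 0.5, -5.1]
width: 0.042
grasp_force: 30.1
```

```bash
python3 - <<'E'
from h import *
from rig import camera,get_state
go([.4716,.058,.17],0.2)
p=np.array(get_state()["ee_pos"]);c=camera("top");cv2.imwrite("pics/t6.png",cv2.resize(c["color"][150:270,220:380],(800,600)))
c=camera("side");cv2.imwrite("pics/s6.png",cv2.resize(c["color"][60:300,180:420],(600,600)))
P=cloud(c).reshape(-1,3);Q=P[(P[:,2]>p[2]-.13)&(P[:,2]<p[2]-.05)&(np.hypot(P[:,0]-.4716,P[:,1]-.058)<.055)];print(len(Q),Q.min(0),Q.max(0))
E
```

```text
t 32.67 at [0.471  0.0577 0.243 ] closing deg 0.0 tilt 0.05 j6 0.07 tool d [0.0003 0.0007 0.073 ] n 0.073
   turn -0.003
98 [0.44988697 0.01850171 0.16563394] [0.4935683  0.04210146 0.19287195]
```

View pics/s6.png

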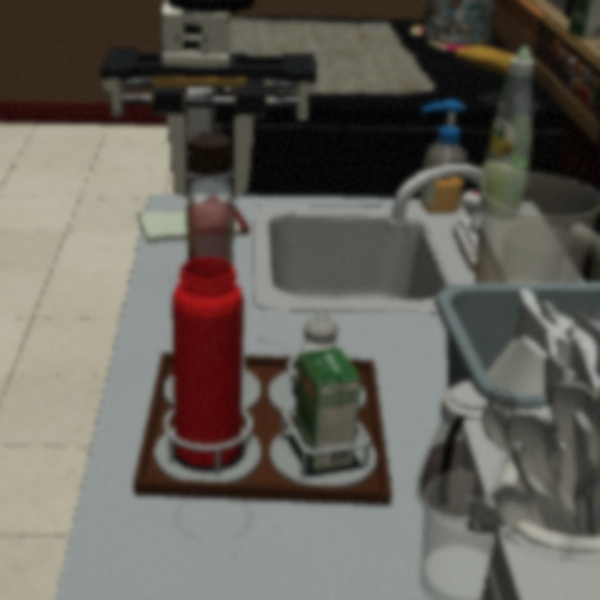

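The sauce bottle hangs upright behind the red bottle at (210,220), and its measured extents centre on (0.472, 0.058), over the long holder. I lower it.

Converted, 0.02 m is 0.32, 0.015 m is 0.24.

{"fn": "tcp_steps", "kwargs": {"offsets": [0,0.008,0.32,0,0,0,0.24,0,0,0,0.192,0,0,0,0.16,0,0,0,0.16,0,0,0,0.096,0,0,0,0,0]}}

```text
t: 33.65
ee_pos: [0.4717, 0.0577, 0.1704]
orientation: [-2.221, -2.221, 0.0]
wrist_force: [0.2, 0.5, -4.2]
width: 0.042
grasp_force: 30.0
```

{"fn": "tcp_steps", "kwargs": {"offsets": [0,0,0.048,0,0,0,0.048,0,0,0,0.032,0,0,0,0.024,0,0,0,0,0]}}

```text
t: 34.28
ee_pos: [0.4717, 0.0577, 0.1611]
orientation: [-2.221, -2.221, 0.0]
wrist_force: [0.8, -0.2, -5.8]
width: 0.0424
grasp_force: 30.0
```

Converted, 0.001 m is 0.016.

{"fn": "tcp_steps", "kwargs": {"offsets": [0,0,0.016,0,0,0,0.016,0,0,0,0,0]}}

```text
t: 34.65
ee_pos: [0.4717, 0.0577, 0.1591]
orientation: [-2.221, -2.221, 0.0]
wrist_force: [-0.1, 0.1, -5.5]
width: 0.0423
grasp_force: 30.0
```

Converted, 0.0006 m is 0.0096.

{"fn": "tcp_steps", "kwargs": {"offsets": [0,0,0.0096,0,0,0,0.0096,0,0,0,0,0]}}

```text
t: 35.02
ee_pos: [0.472, 0.0578, 0.1586]
orientation: [2.221, 2.221, 0.001]
wrist_force: [-1.2, -0.4, 5.6]
width: 0.0424
grasp_force: 30.1
```

Contact at the expected height. I release, lift, and back away to see.

{"fn": "tcp_steps", "kwargs": {"offsets": [0,0,0,0,0,0,0,0,0,0,0,0,0,0,0,0], "jaw": 0.08}}

```text
t: 35.52
ee_pos: [0.4718, 0.0577, 0.1579]
orientation: [-2.221, -2.221, 0.0]
wrist_force: [0.1, -0.6, 0.3]
width: 0.0767
grasp_force: 0.0
```

{"fn": "tcp_steps", "kwargs": {"offsets": [0,0,-0.32,0,0,0,-0.48,0,0,0,-0.64,0,0,0,-0.48,0,0.64,0,0,0,0.8,0,0,0,0.8,0,0,0,0.8,0,0,0,0.8,0,0,0,0.64,0,0,0,0,0,0,0,0,0,0,0]}}

```text
t: 37.02
ee_pos: [0.4718, 0.3375, 0.2788]
orientation: [2.221, 2.222, 0.001]
wrist_force: [0.6, 0.0, -0.3]
width: 0.0797
grasp_force: 0.0
```

```bash
python3 - <<'E'
from h import *
from rig import camera,get_state
c=camera("top");s=camera("side");T=cloud(c).reshape(-1,3);S=cloud(s).reshape(-1,3)
m=np.zeros((600,800,3),np.uint8);m[:,:400]=cv2.resize(c["color"][150:270,250:330],(400,600));m[:,400:]=cv2.resize(s["color"][80:350,190:370],(400,600));cv2.imwrite("pics/f.png",m)
for n,h,z in(("salt",(.584,.0535),.105),("red",(.471,-.055),.209),("sauce",(.4716,.058),.203),("tea",(.584,-.056),.115)):
    for P in(T,S):
        Q=P[(P[:,2]>z-.012)&(P[:,2]<z+.012)&(np.hypot(P[:,0]-h[0],P[:,1]-h[1])<.045)]
        r=cv2.minAreaRect((Q[:,:2]*1e3).astype(np.float32));print(n,len(Q),"zmed",np.median(Q[:,2]).round(4),"d mm",np.round(np.array(r[0])-np.array(h)*1e3,1),np.round(r[1],1))
E
```

```text
salt 113 zmed 0.1016 d mm [-2.2 -1.8] [31.1 31.2]
salt 68 zmed 0.0986 d mm [-0.  -5.5] [24.4 25.6]
red 108 zmed 0.2059 d mm [-1.  -0.7] [47.6 48.2]
red 193 zmed 0.2022 d mm [ 2.1 -2.3] [47.5 47.4]
sauce 219 zmed 0.2042 d mm [-2.6 -5.4] [40.3 39.1]
sauce 149 zmed 0.2003 d mm [-0.5 -7.4] [39.7 39.8]
tea 320 zmed 0.115 d mm [-2.3 -1.6] [42.9 56.3]
tea 307 zmed 0.1114 d mm [-1.  -2.9] [43.1 59. ]
```

View pics/f.png

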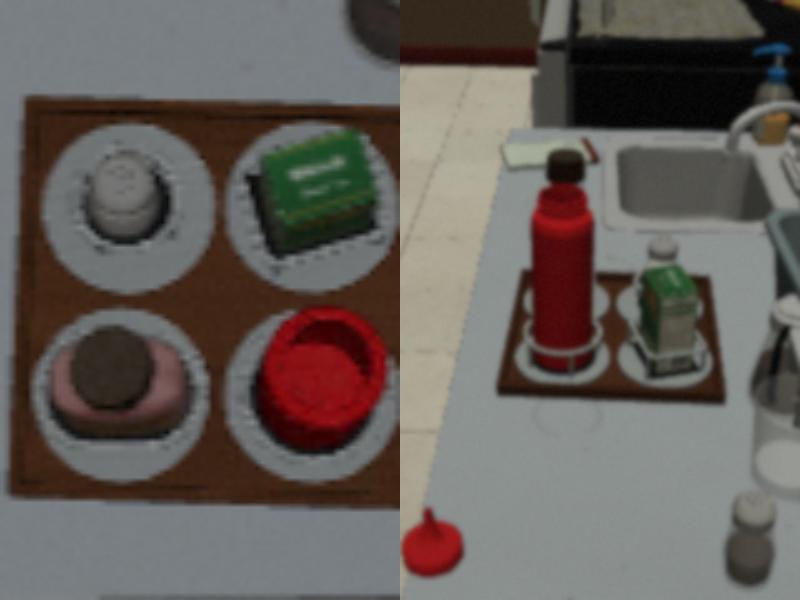

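All four stand in their own holders at the right heights. The spice shaker at (750,540) is where it was, and the gripper is clear.

```bash
python3 -c "
from rig import *
print(job_done())"
```

```text
the job is handed in; nothing more can be done
None
```

The job is handed in after 37 s: the salt shaker, red bottle, sauce bottle and tea box were each set down upright on the pad of their own holder, with the spice shaker left in place; the hand-in returned no verdict.

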